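Load a keeper plate into the sprung marking nest

ROBOT

A 6-joint arm with a two-finger parallel gripper is mounted at the origin on a cart in front of the work surface, level with it; the furniture and walls round the work are solid. World frame = base frame: x ahead of the robot, y to its left, z up, the work surface at z = 0. Lengths are in m, angles in rad, forces in N, time in s.
With the tool pointing down it reaches from about 0.3 to 0.875 m from the base axis. Payload 6.4 kg.
Tool frame: the origin (TCP) lies midway between the tips of the shut fingers; the grasp point (between the pads) lies 19 mm behind it; z points along the fingers, y is the line along which they close (so a half turn about z gives the same grasp; the last joint's range is limited). The gripper opens to 85 mm and grips with 20 to 120 N. Pads are 22 mm wide; open, the fingers measure 114 mm over their backs; the gripper's body (76 mm by 85 mm) begins 54 mm behind the grasp point. The pads swing forward as they close: fully open they stand 13 mm farther back than shut.
Start: joints at [-1.506, 0.181, 1.607, -0, 1.354, -0.206], TCP at [0.154, -0.554, 0.231] pointing down, gripper open.
Joint ranges: [-2.99, 2.99], [-0.89, 2.07], [0.3, 2.58], [-1.14, 4.28], [0, 2.63], [-3.12, 3.12]. Speed limits (rad/s): [2.57, 2.57, 3.01, 3.14, 3.14, 3.14].

INTERFACE

Orientations are given as a unit quaternion [w, x, y, z].
In Python, from bench import sensors, vision, ctrl gives the robot as it stands.
- The arm moves only by the tool carry_out, never from a script. Its argument "deltas" is text: rows parted by semicolons, each of 7 numbers parted by spaces: the shift along the tool's x, y, z in mm, then the turn, a rotation vector about the tool's x, y, z in rad, then the closure, from 0 (fully open) to 1 (shut). In form: tx ty tz ax ay az claw; .... A call has 1 to 12 rows; each row is the pose to reach, as a shift and turn from the pose commanded when the call began, along the tool's axes at that moment; what a row does not reach only later rows make up. A row lasts 1/8 s, in which the tool goes at most 62.5 mm and 10.7 degrees, less where a joint would pass 70% of its speed; a pose out of reach is approached as far as the arm can. A call with a gripper value outside its range is refused whole. The fingers move at their own pace and stop on an object; the grip force is fixed at half the most. Time passes only in rows, so rows that repeat a pose let the fingers close. It gives the time, the measured TCP pose, the force, the opening and the grip force at its end, in the units of the state.
- sensors.get_obs(): the state, without advancing time (a new reading comes with each control period).
- vision.camera(name): name is "scene" or "top" or "wrist"; returns the picture (400x640x3 uint8, blue, green, red); there is no depth.
- vision.camera_model(name): a dict with "K" (3x3 intrinsics, pixels), "extrinsics" (4x4, takes a point from world to camera coordinates); the wrist camera has in their place "hand_eye" (4x4, takes a point from camera to tool coordinates, whose origin is the TCP and whose axes are the flange's). Camera axes: x right, y down, z forward; pixel columns grow to the right and rows downward; lengths in m; the calibration is good to about 2 mm. A picture is of the moment at which its call begins: read the wrist's pose just before it. camera_model takes no time and is no camera call.
- ctrl.hand_in(): hands the job in; it is judged then, once.
The state is a dict: "time_s": time; "q": joint angles; "dq": joint speeds; "joint_efforts": joint torques, N m; "eef_pos": TCP position; "eef_rot": TCP orientation; "wrist_force": force on the tool from outside, world axes, zero at the start; "torque": the same for the moment, N m; "opening": opening from 0.0 (shut) to 1.0 (fully open); "grasp_force": force on a finger pad.
Only numpy, scipy, OpenCV 4.12 (cv2) and the standard library are available. Lean on these libraries where they do the work, as an engineer would, in place of code of your own. Each camera call takes 0.05 s, during which the arm holds its last target. There are 200 camera calls.

TASK

A steel keeper plate with a dark blasted face lies in the mouth of the blue-railed marking nest on its raised sprung bed. Press it down hard against the bed and, keeping it pressed, slide it in under the leaf spring until it stands fully home against the end stop, then swing the gate with the red post fully shut across behind it and take the hand away. Only press and push with the fingertips: do not grip or lift the plate, and leave the other things on the bench where they are.

Things in the scene. Friction and masses are not known exactly. Their poses are not given: they have to be found in the camera images.
- nest: the marking nest, fixed to the bench: base 190 x 128 x 12 mm with two blue guide rails. Origin on the bench top, x = loading direction (into the nest), z up. In its frame (mm): base x -80 to 110, y -64 to 64, top z 12; rails x -25 to 66, inner faces at y -31 and 31, tops z 38 (screws to 43); stop face at x 62, top z 32; leaf clamp behind it, up to z 53
- plate: the loose steel keeper plate, 84 (x) x 60 (y) x 8 mm, about 0.25 kg. Origin at the centre of its underside, x along the loading direction. Ground and oiled all over (slippery) but for the dark grit-blasted face on top, plate x -42 to 10 mm, where fingertips hold: press there with 8 to 20 N. It starts on the raised bed, centre at nest x -17 to -9 mm, underside z 32 mm; home: x 20, z about 23 mm
- bed (a joint): how far the sprung brass bed under the plate is pressed down, m: 0 raised (its top at nest z 32 mm), 0.010 bottomed. It moves straight down without tilting and pushes up with 5 N at 0 and 11 N at 0.010. It spans nest x -24 to 60 mm: press the plate only where the bed is under it
- hold_down (a joint): lift of the leaf spring, rad: 0 at rest, 0.03 to 0.1 with the plate seated under it, 0.22 at most; it presses on the plate with 3 to 9 N
- leaf_tip (a point): up-curled free tip of the leaf spring (36 mm wide), at nest x 35, z 36 mm at rest; its lowest bend, x 47 mm, rests at z 29 mm. The unpressed plate only jams against the tip: it must be down 5 mm or more, best 8 to 10, to go under, and kept down until it is at least 15 mm under; there the spring holds it down by itself and it can also be pushed on at its rear edge
- home (a point): where the centre of the plate's underside comes to lie when the plate is fully home: nest x 20, y 0 mm (z about 23 to 24 mm)
- gate (a joint): swing gate behind the plate, rad: 0 fully shut across the mouth, larger is more open (seen from above, anticlockwise shuts it). Starts at 1.4 to 1.9, turns to 2.1 at most, stays where it is left (stiff pivot, 1 N at the post moves it). Shut, its arm points to nest -y, 3 mm behind a plate that is home; a plate that is not home blocks it
- gate_axis (a point): top of the pillar on the gate's upright turning axis, at nest x -30, y 52, z 26 mm. The gate arm on it is 10 mm wide, 84 mm long, z 26 to 36 mm
- gate_post (a point): top centre of the red upright post on the gate arm (13 mm diameter, from nest z 40 to 66 mm), 56 mm from the gate's axis; pushing it sideways swings the gate
- ball_bearing: ball bearing, 47 mm across, 14 mm high, lying flat by the nest: leave alone. Origin under its centre
- grease_pot: yellow pot with a red cap, 40 mm across, 38 mm high, by the nest: leave alone. Origin under its centre
- bearing_cap: grey aluminium bearing cap casting, 34 x 72 x 37 mm, by the nest: leave alone. Origin under its centre
Things that resemble listed ones, but are neither listed nor needed, are in the scene too. What is shaped like the plate but purple or yellow is not meant.

How it is judged:
By the outcome, as a careful person would: the job done as asked, in the order asked, and still so for the second after the job is handed in, with the robot touching nothing.
It also fails if it takes over 58 s, if anything falls off the work surface, if the arm or the gripper's body presses on something with over 40 N, if the wrist force passes 120 N, or if a joint passes its speed limit or range.

## Working session

There is one attempt and no reset: what is moved stays moved. The work goes in short steps, Python scripts to look and compute and a tool call to move; the robot and the scene stay as the last step left them, time stands still between calls to the robot, and variables do not carry over. Pictures are saved under pics/ and viewed, at most 10 in all, crops included, and the job is handed in when it is done.

Besides the shell and the picture viewer there is one more tool, called after "Call:" as a command line: name --argument value ..., lists and objects as JSON in quotes. carry_out: Moves the arm, as the interface text tells. Its arguments: {"type":"object","properties":{"deltas":{"type":"string"}},"required":["deltas"]}

```bash
mkdir -p pics
python3 - <<'E'
from bench import sensors, vision
import cv2, json, numpy as np
np.set_printoptions(suppress=True,precision=4)
for n in ("scene","top"):
    cv2.imwrite(f"pics/{n}0.png",vision.camera(n))
    m=vision.camera_model(n); print(n,np.array(m["K"]),np.array(m["extrinsics"]))
print(np.array(vision.camera_model("wrist")["hand_eye"]),np.array(vision.camera_model("wrist")["K"]))
print(sensors.get_obs())
E
```

```text
scene [[407.324    0.     324.0344]
 [  0.     407.324  192.8827]
 [  0.       0.       1.    ]] [[-0.8296 -0.5581 -0.0147  0.3904]
 [-0.32    0.4968 -0.8067  0.2268]
 [ 0.4576 -0.6646 -0.5908  0.6291]
 [ 0.      0.      0.      1.    ]]
top [[416.0782   0.     318.4983]
 [  0.     416.0782 203.6172]
 [  0.       0.       1.    ]] [[ 0.0013 -0.9998  0.0221 -0.0584]
 [-0.9881 -0.0047 -0.1535  0.5148]
 [ 0.1536 -0.0216 -0.9879  0.826 ]
 [ 0.      0.      0.      1.    ]]
[[ 0.0011 -0.9477 -0.3192  0.083 ]
 [ 1.      0.001   0.0005  0.0006]
 [-0.0002 -0.3192  0.9477 -0.1421]
 [ 0.      0.      0.      1.    ]] [[279.4663   0.     319.8515]
 [  0.     279.4663 194.8426]
 [  0.       0.       1.    ]]
{'time_s': 0.1, 'q': array([-1.5063,  0.1815,  1.6079, -0.    ,  1.3538, -0.2063]), 'dq': array([-0.001 , -0.0036,  0.0004, -0.001 ,  0.0003,  0.0009]), 'joint_efforts': array([ -0.0004, -44.5881, -35.2241,  -0.0002,   0.0042,  -0.    ]), 'eef_pos': array([ 0.1538, -0.5535,  0.2305]), 'eef_rot': array([-0.0008,  0.9908,  0.135 ,  0.    ]), 'wrist_force': array([ 0.217 ,  0.0482, -0.0181]), 'torque': array([-0.0203, -0.078 , -0.017 ]), 'grasp_force': 0.0, 'opening': 0.999001943012253}
```

View pics/top0.png

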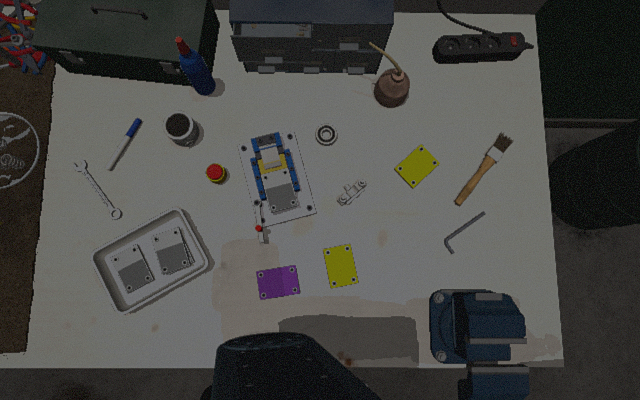

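View pics/scene0.png

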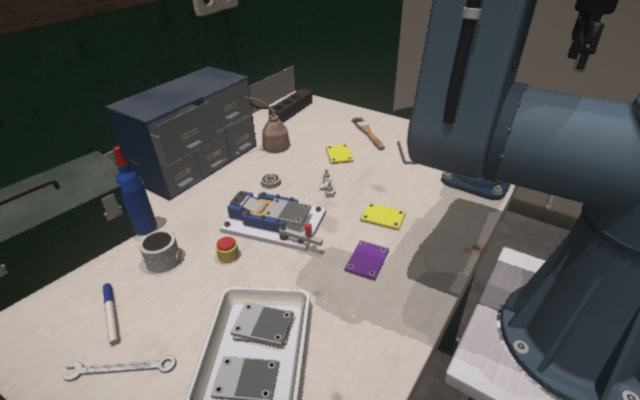

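The nest is at about (277,178) in the top view, and the plate in its mouth at (282,195) is the only one in a blue-railed nest. The plates in the tray at (130,268) and (172,250) are spares, and the yellow and purple ones are not meant. The gate's red post is at (259,229). I'll confirm with an enlarged crop.

Run:
```python
import cv2
a=cv2.imread("pics/top0.png")[122:252,225:335]
b=cv2.imread("pics/scene0.png")[175:265,210:335]
a=cv2.resize(a,None,fx=4.6,fy=4.6,interpolation=cv2.INTER_CUBIC)
cv2.imwrite("pics/top_crop.png",cv2.convertScaleAbs(a,alpha=1.4))
```

```text
(no output)
```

View pics/top_crop.png

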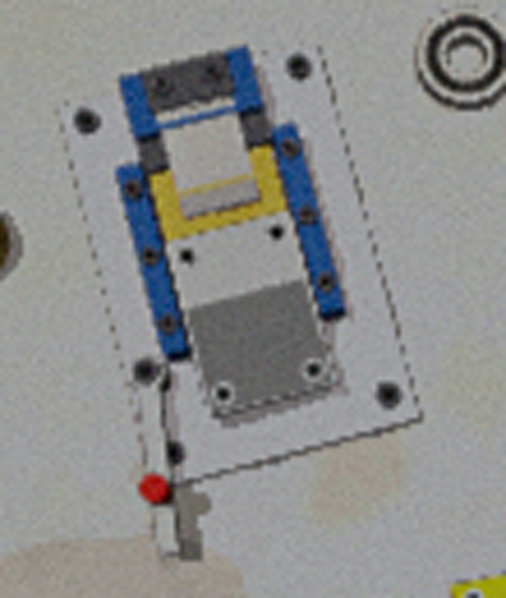

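The crop confirms it: the plate with a dark rear face lies in the blue-railed nest. The dark-face boundary runs from (187,306) to (305,277) in the crop, the gate pillar is at (145,370) and the red post at (155,488).

```bash
cat > h.py <<'E'
import numpy as np
from scipy.optimize import least_squares
from scipy.spatial.transform import Rotation as R
from bench import vision
M=vision.camera_model("top"); K=np.array(M["K"]); E=np.array(M["extrinsics"])
def proj(P):
    c=np.atleast_2d(P)@E[:3,:3].T+E[:3,3]; p=c@K.T; return p[:,:2]/p[:,2:]
def lift(uv,z):
    d=E[:3,:3].T@np.linalg.inv(K)@np.r_[uv,1]; o=-E[:3,:3].T@E[:3,3]; return o+d*(z-o[2])/d[2]
def n2w(p,P):
    P=np.atleast_2d(P); c,s=np.cos(p[2]),np.sin(p[2]); return np.c_[p[0]+c*P[:,0]-s*P[:,1],p[1]+s*P[:,0]+c*P[:,1],P[:,2]]
def w2n(p,w):
    c,s=np.cos(p[2]),np.sin(p[2]); d=w[:2]-p[:2]; return np.array([c*d[0]+s*d[1],-s*d[0]+c*d[1],w[2]])
crop=lambda u:np.array(u)/4.6+[225,122]
E
python3 - <<'E'
from h import *
np.set_printoptions(suppress=True,precision=4)
N=np.array([[110,64,12],[110,-64,12],[-80,-64,12],[-80,64,12],[-30,52,26],[-25,31,38],[-25,-31,38],[66,-31,38]])/1e3
U=crop([[62,103],[320,45],[422,418],[165,490],[145,370],[190,352],[322,318],[275,128]])
f=least_squares(lambda p:(proj(n2w(p,N))-U).ravel(),[.5,0,.2],loss='soft_l1',f_scale=.7)
p=f.x; print(p); print((proj(n2w(p,N))-U))
for n,u,z in [("bndL",(187,306),.04),("bndR",(305,277),.04),("rearL",(213,415),.04),("rearR",(338,385),.04),("post",(155,487),.066),("pillar",(145,370),.026),("bearing",(465,55),.014),("tip",(220,203),.036)]:
    w=lift(crop(u),z); print(n,w*1e3,w2n(p,w)*1e3)
np.save("nest.npy",p)
E
```

```text
[0.559  0.0286 0.2586]
[[-0.2373  0.3907]
 [ 0.3858 -0.8899]
 [ 0.0467  0.603 ]
 [-2.3455 -0.0137]
 [ 1.2123  1.1514]
 [-0.0136 -0.6079]
 [ 0.1193 -0.534 ]
 [-0.204   0.0373]]
bndL [546.4574  53.6636  40.    ] [-5.7076 27.4784 40.    ]
bndR [560.2091   0.2943  40.    ] [ -6.0611 -27.633   40.    ]
rearL [496.5775  40.9494  40.    ] [-57.1802  27.9426  40.    ]
rearR [510.4979 -15.1691  40.    ] [-58.0738 -29.8697  40.    ]
post [461.486   63.0639  66.    ] [-85.4497  58.2956  66.    ]
pillar [519.1494  73.7675  26.    ] [-26.9664  53.8972  26.    ]
bearing [674.6119 -73.8995  14.    ] [  85.5643 -128.6157   14.    ]
tip [595.5559  39.9443  36.    ] [38.25    1.6594 36.    ]
```

```bash
cat >> h.py <<'E'
def delta(target_n, yaw_n=0.0):
    "tool-axis shift (mm) and az from the measured pose to a nest-frame TCP target (mm)"
    from bench import sensors
    o=sensors.get_obs(); q=o["eef_rot"]; r=R.from_quat([q[1],q[2],q[3],q[0]]); p=np.load("nest.npy")
    w=n2w(p,np.array(target_n)/1e3)[0]; d=r.inv().apply(w-o["eef_pos"])*1e3
    x=r.as_matrix()[:,0]; az=np.arctan2(x[1],x[0])-p[2]-yaw_n
    print("at(nest)",w2n(p,o["eef_pos"])*1e3,"shift",d,"az",az,"F",o["wrist_force"],"t",o["time_s"],"op",o["opening"])
E
python3 -c "
from h import *
np.set_printoptions(suppress=True,precision=2)
delta([-16.5,0,80])"
```

```text
at(nest) [-540.58 -459.11  230.46] shift [ 529.62 -452.43  151.34] az 0.012229534382995122 F [ 0.22  0.05 -0.02] t 0.1 op 0.999001943012253
```

Call:
carry_out --deltas "0 0 -50 0 0 0.012 1; 38 -32 -70 0 0 0.012 1; 85 -72 -70 0 0 0.012 1; 130 -112 -70 0 0 0.012 1; 175 -150 -70 0 0 0.012 1; 220 -190 -70 0 0 0.012 1; 265 -228 -70 0 0 0.012 1; 310 -266 -70 0 0 0.012 1; 355 -304 -60 0 0 0.012 1; 400 -342 -40 0 0 0.012 1; 440 -376 -20 0 0 0.012 1; 480 -410 0 0 0 0.012 1"

```text
time_s: 1.6
eef_pos: [0.5072, -0.0288, 0.2305]
eef_rot: [0.0, 0.992, 0.129, -0.0]
wrist_force: [-0.0, -0.8, -0.1]
opening: -0.001
grasp_force: 0.0
```

```bash
python3 -c "
from h import *
np.set_printoptions(suppress=True,precision=2)
delta([-16.5,0,75])"
```

```text
at(nest) [-64.7  -42.2  230.48] shift [ 48.24 -42.19 155.47] az 0.0006399037243257633 F [-0.02 -0.85 -0.08] t 1.6 op -0.0013904869080268879
```

Call:
carry_out --deltas "24 -21 40 0 0 0 1; 48 -42 80 0 0 0 1; 48 -42 120 0 0 0 1; 48 -42 155 0 0 0 1; 48 -42 155 0 0 0 1; 48 -42 155 0 0 0 1"

```text
time_s: 2.35
eef_pos: [0.543, 0.0221, 0.0774]
eef_rot: [0.0, 0.992, 0.129, 0.001]
wrist_force: [0.4, -0.2, 0.4]
opening: -0.002
grasp_force: 0.0
```

Run:
```python
from h import *
import cv2
np.set_printoptions(suppress=True,precision=2)
delta([-16.5,0,42])
w=vision.camera("wrist"); s=vision.camera("scene")[170:270,200:340]
s=cv2.resize(s,(560,400),interpolation=cv2.INTER_CUBIC)
w=cv2.resize(w,(560,350))
cv2.imwrite("pics/c1.png",cv2.convertScaleAbs(np.vstack([s,w])[:600],alpha=1.4))
```

```text
at(nest) [-17.08  -2.18  77.41] shift [ 0.54 -2.2  35.41] az 8.060745995219776e-05 F [ 0.41 -0.24  0.36] t 2.35 op -0.0018106827453613311
```

View pics/c1.png

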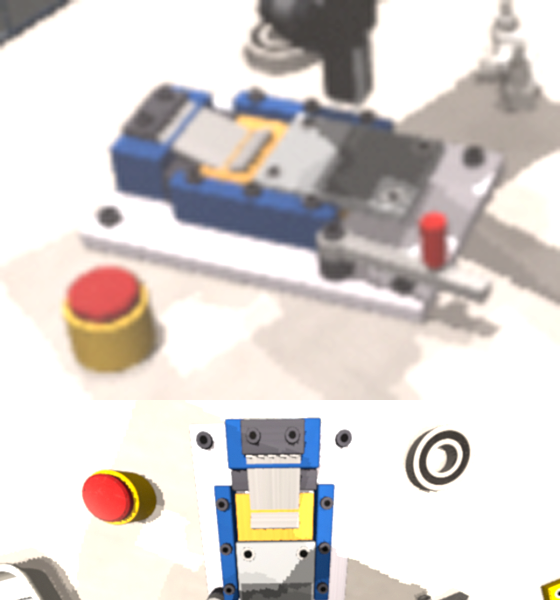

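Call:
carry_out --deltas "0 0 15 0 0 0 1; 0 -0.5 30 0 0 0 1; 0 -0.5 32 0 0 0 1; 0 -0.5 32 0 0 0 1; 0 -0.5 32 0 0 0 1"

```text
time_s: 3.08
eef_pos: [0.5425, 0.0227, 0.0446]
eef_rot: [0.0, 0.992, 0.129, 0.0]
wrist_force: [0.1, -0.1, -0.4]
opening: 0.002
grasp_force: 0.0
```

```bash
python3 -c "
from h import *
np.set_printoptions(suppress=True,precision=2)
delta([-16.5,0,38])"
```

```text
at(nest) [-17.43  -1.42  44.55] shift [ 0.93 -1.42  6.55] az 0.00018639875419884655 F [ 0.11 -0.09 -0.42] t 3.075 op 0.0023897548005418416
```

Call:
carry_out --deltas "0.5 -1 3 0 0 0 1; 0.5 -1 5 0 0 0 1; 0.5 -1 7 0 0 0 1; 0.5 -1 9 0 0 0 1; 0.5 -1 9 0 0 0 1"

```text
time_s: 3.7
eef_pos: [0.5426, 0.0238, 0.0354]
eef_rot: [0.0, 0.992, 0.129, 0.0]
wrist_force: [-0.2, -0.3, 3.0]
opening: -0.001
grasp_force: 1.4
```

Call:
carry_out --deltas "0 0 2 0 0 0 1; 0 0 4 0 0 0 1; 0 0 5 0 0 0 1; 0 0 5 0 0 0 1"

```text
time_s: 4.2
eef_pos: [0.5428, 0.0238, 0.0305]
eef_rot: [0.0, 0.992, 0.129, 0.0]
wrist_force: [-0.8, 0.0, 5.2]
opening: 0.001
grasp_force: 2.8
```

Call:
carry_out --deltas "0 0 1 0 0 0 1; 0 0 2 0 0 0 1; 0 0 2 0 0 0 1; 0 0 2 0 0 0 1"

```text
time_s: 4.7
eef_pos: [0.544, 0.0237, 0.0299]
eef_rot: [0.0, 0.992, 0.129, 0.002]
wrist_force: [-0.5, 1.6, 13.3]
opening: -0.001
grasp_force: 6.6
```

The bed bottomed at z ≈ 30 mm under about 13 N, so I'll slide it in from here.

Call:
carry_out --deltas "0 0 0.6 0 0 0 1; 1 0 0.6 0 0 0 1; 2.5 0 0.6 0 0 0 1; 4 0 0.6 0 0 0 1; 6 0 0.6 0 0 0 1; 8 0 0.6 0 0 0 1; 8 0 0.6 0 0 0 1"

```text
time_s: 5.58
eef_pos: [0.5523, 0.0259, 0.0299]
eef_rot: [0.0, 0.992, 0.129, 0.002]
wrist_force: [-1.0, 1.6, 16.5]
opening: 0.003
grasp_force: 8.2
```

Run:
```python
from h import *
import cv2
np.set_printoptions(suppress=True,precision=2)
delta([19,0,30])
w=vision.camera("wrist")[190:400,180:460]; s=vision.camera("top")[122:252,225:335]
cv2.imwrite("pics/c2.png",cv2.convertScaleAbs(np.hstack([cv2.resize(w,(480,360)),cv2.resize(s,(305,360))]),alpha=1.4))
```

```text
at(nest) [-7.13 -0.83 29.92] shift [26.13 -0.82  0.03] az 0.00021879375506905774 F [-0.96  1.63 16.55] t 5.575 op 0.0033879330223027565
```

View pics/c2.png

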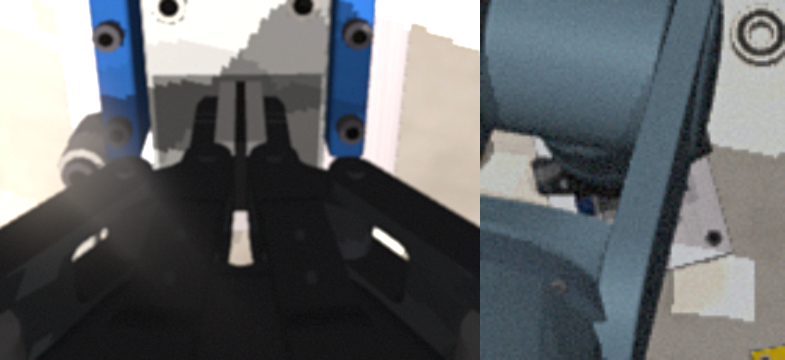

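The fingertips sit inside the dark face just behind its boundary, and the plate is central between the rails. Continuing.

Call:
carry_out --deltas "2 0 0 0 0 0 1; 4 0 0 0 0 0 1; 6 0 0 0 0 0 1; 8 0 0 0 0 0 1; 10 0 0 0 0 0 1; 12 0 0 0 0 0 1; 14 0 0 0 0 0 1; 14 0 0 0 0 0 1"

```text
time_s: 6.68
eef_pos: [0.5654, 0.0296, 0.0299]
eef_rot: [0.0, 0.992, 0.129, 0.002]
wrist_force: [-3.2, 1.4, 17.3]
opening: 0.004
grasp_force: 8.8
```

Call:
carry_out --deltas "2 0 0 0 0 0 1; 4 0 0 0 0 0 1; 6 0 0 0 0 0 1; 8 0 0 0 0 0 1; 10 0 0 0 0 0 1; 12 0 0 0 0 0 1; 12 0 0 0 0 0 1"

```text
time_s: 7.55
eef_pos: [0.5771, 0.0328, 0.03]
eef_rot: [0.0, 0.992, 0.129, 0.002]
wrist_force: [-2.5, 3.0, 16.5]
opening: -0.005
grasp_force: 8.4
```

Run:
```python
from h import *
import cv2
np.set_printoptions(suppress=True,precision=2)
delta([19,0,30])
w=vision.camera("wrist")[130:400,140:500]
cv2.imwrite("pics/c3.png",cv2.convertScaleAbs(cv2.resize(w,(720,540)),alpha=1.4))
```

```text
at(nest) [18.55 -0.51 29.96] shift [ 0.45 -0.5  -0.04] az 0.00028063867665906184 F [-2.49  3.01 16.51] t 7.55 op -0.004897316478023448
```

View pics/c3.png

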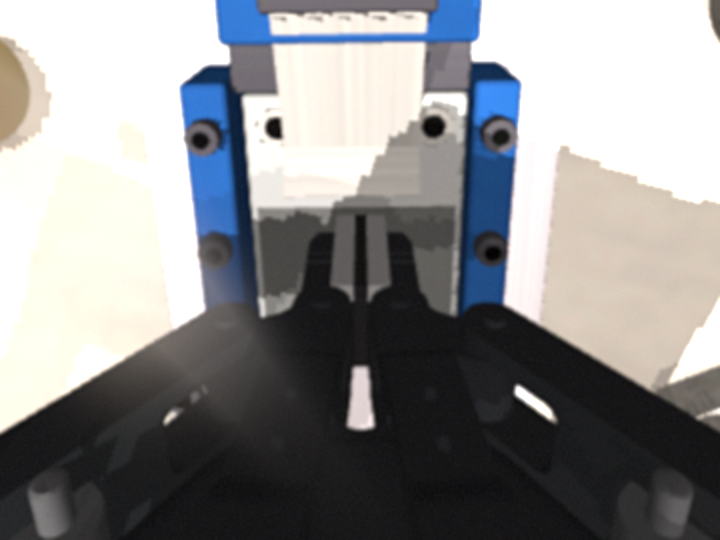

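The plate is under the leaf, with its front edge at row 95 close to the stop, and it hasn't slipped under the fingers. I'll push gently on until the stop is felt.

Call:
carry_out --deltas "1 0 0 0 0 0 1; 2 0 0 0 0 0 1; 3 0 0 0 0 0 1; 3 0 0 0 0 0 1"

```text
time_s: 8.1
eef_pos: [0.5781, 0.0331, 0.0299]
eef_rot: [0.0, 0.992, 0.129, -0.0]
wrist_force: [-8.6, -0.6, 23.6]
opening: 0.002
grasp_force: 11.8
```

The stop is felt: there was no further travel and the forward force rose. I'll lift straight up and check.

Call:
carry_out --deltas "0 0 -2 0 0 0 1; 0 0 -10 0 0 0 1; 0 0 -35 0 0 0 1; 0 0 -65 0 0 0 1; -40 0 -80 0 0 0 1; -80 0 -80 0 0 0 1; -80 0 -80 0 0 0 1"

```text
time_s: 8.98
eef_pos: [0.4981, 0.0129, 0.1071]
eef_rot: [-0.0, 0.992, 0.129, -0.001]
wrist_force: [-0.3, -0.0, -0.5]
opening: 0.0
grasp_force: 0.0
```

Run:
```python
from h import *
from bench import sensors
import cv2
np.set_printoptions(suppress=True,precision=2)
delta([-62,62,50])
o=sensors.get_obs()
w=vision.camera("wrist")
W=vision.camera_model("wrist"); np.savez("w4.npz",K=W["K"],H=W["hand_eye"],p=o["eef_pos"],q=o["eef_rot"])
cv2.imwrite("pics/c4.png",cv2.convertScaleAbs(cv2.resize(w[60:390,140:540],(720,594),interpolation=cv2.INTER_CUBIC),alpha=1.2))
```

```text
at(nest) [-62.86   0.45 107.09] shift [  0.96 -61.49  57.16] az -0.0006517284652544642 F [-0.28 -0.05 -0.45] t 8.975 op 6.0013071252925126e-05
```

View pics/c4.png

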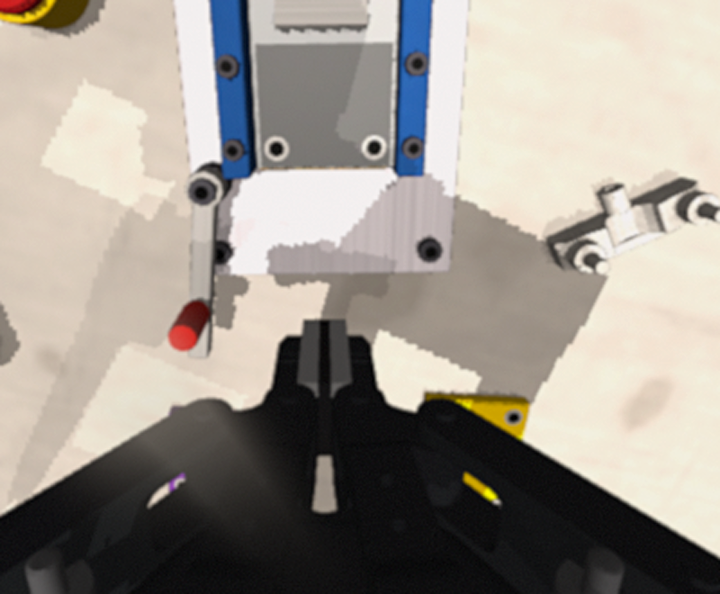

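The wrist view shows the plate held low under the leaf, rear edge at row 168, rail ends at about row 177, gate pillar at (205,188) and red post top at (183,334). I'll measure these.

Run:
```python
from h import *
np.set_printoptions(suppress=True,precision=1)
d=np.load("w4.npz"); p=np.load("nest.npy"); q=d["q"]; r=R.from_quat([q[1],q[2],q[3],q[0]])
def L(u,z):
    px=np.array([u[0]/1.8+140,u[1]/1.8+60,1]); c=np.linalg.inv(d["K"])@px
    v=r.apply(d["H"][:3,:3]@c); o=d["p"]+r.apply(d["H"][:3,3]); return w2n(p,o+v*(z-o[2])/v[2])*1e3
for n,u,z in [("rearL",(257,168),.031),("rearR",(393,168),.031),("bndL",(257,44),.031),("bndR",(393,44),.031),("railL",(255,176),.038),("railR",(398,176),.038),("baseL",(220,274),.012),("baseR",(448,270),.012),("pillar",(203,190),.036),("post",(183,334),.066),("armend",(200,356),.036)]: print(n,L(u,z))
```

```text
rearL [-19.2  28.9  31. ]
rearR [-19.2 -30.3  31. ]
bndL [31.1 26.8 31. ]
bndR [ 31.1 -28.1  31. ]
railL [-21.3  29.   38. ]
railR [-21.3 -31.7  38. ]
baseL [-76.9  52.6  12. ]
baseR [-74.6 -63.2  12. ]
pillar [-27.9  52.   36. ]
post [-81.2  57.4  66. ]
armend [-109.9   59.7   36. ]
```

With the camera bias removed, the rear edge is about -22.5 mm (home is -22). I'll give it a confirming nudge on the rear edge.

Call:
carry_out --deltas "0 0 40 0 0 0 1; 0 0 81 0 0 0 1; 18 0 81 0 0 0 1; 22 0 81 0 0 0 1; 25 0 81 0 0 0 1; 28 0 81 0 0 0 1; 28 0 81 0 0 0 1"

```text
time_s: 9.9
eef_pos: [0.5282, 0.02, 0.0271]
eef_rot: [0.0, 0.992, 0.129, 0.0]
wrist_force: [-0.4, -0.3, -0.1]
opening: -0.002
grasp_force: 0.0
```

Call:
carry_out --deltas "1 0 0 0 0 0 1; 2 0 0 0 0 0 1; 3 0 0 0 0 0 1; 3 0 0 0 0 0 1"

```text
time_s: 10.4
eef_pos: [0.5292, 0.0206, 0.0261]
eef_rot: [-0.0, 0.992, 0.129, -0.002]
wrist_force: [-5.9, -3.0, 1.9]
opening: -0.001
grasp_force: 2.9
```

Call:
carry_out --deltas "1 0 0 0 0 0 1; 2 0 0 0 0 0 1; 2 0 0 0 0 0 1; 2 0 0 0 0 0 1"

```text
time_s: 10.9
eef_pos: [0.5294, 0.0208, 0.0259]
eef_rot: [-0.0, 0.992, 0.129, -0.004]
wrist_force: [-11.5, -4.6, 7.1]
opening: 0.003
grasp_force: 6.5
```

The plate is solid against the stop: 12 N moved it only 0.2 mm, so it is home. Next I'll back off and go round to the outside of the red post.

Call:
carry_out --deltas "-15 0 0 0 0 0 1; -20 0 -30 0 0 0 1; -25 0 -64 0 0 0 1; -40 -40 -64 0 0 0 1; -54 -88 -64 0 0 0 1; -54 -88 -64 0 0 0 1; -54 -88 -40 0 0 0 1; -54 -88 -22 0 0 0 1; -54 -88 -22 0 0 0 1"

```text
time_s: 12.02
eef_pos: [0.4573, 0.0921, 0.0477]
eef_rot: [-0.0, 0.992, 0.129, -0.001]
wrist_force: [0.0, 0.2, -0.6]
opening: 0.001
grasp_force: 0.0
```

Run:
```python
from h import *
import cv2
np.set_printoptions(suppress=True,precision=2)
delta([-87,63,48])
w=vision.camera("wrist")[100:400,140:540]
cv2.imwrite("pics/c5.png",cv2.convertScaleAbs(cv2.resize(w,(640,480)),alpha=1.2))
```

```text
at(nest) [-82.08  87.46  47.69] shift [-4.91 24.46 -0.32] az -0.0002588325386319035 F [ 0.02  0.24 -0.64] t 12.025 op 0.0012559753161976645
```

View pics/c5.png

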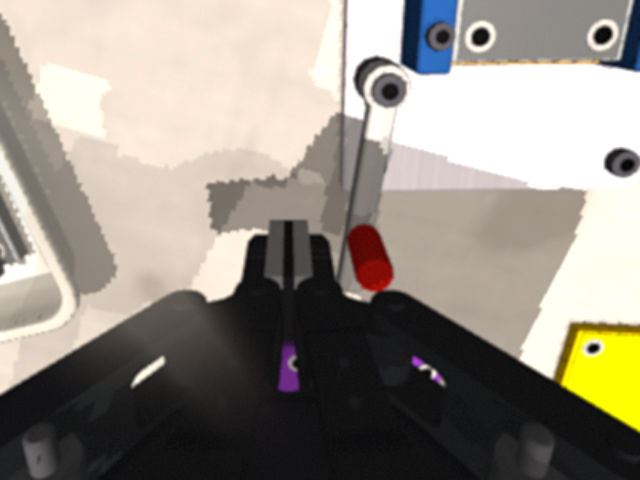

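The post (top at about (375,275)) stands just to the +y side of the tips, so I'll swing it along its arc.

Call:
carry_out --deltas "-3 8 0 0 0 0 1; -5 16 0 0 0 0 1; -5 24 0 0 0 0 1; -6 33 0 0 0 0 1; -6 42 0 0 0 0 1; -4 50 0 0 0 0 1; -1 58 0 0 0 0 1; 3 66 0 0 0 0 1; 8 73 0 0 0 0 1; 8 73 0 0 0 0 1"

```text
time_s: 13.32
eef_pos: [0.4855, 0.0235, 0.0489]
eef_rot: [0.0, 0.992, 0.129, 0.001]
wrist_force: [0.1, 1.0, 0.6]
opening: -0.003
grasp_force: 0.0
```

Run:
```python
from h import *
import cv2
np.set_printoptions(suppress=True,precision=2)
delta([-45,-4,48])
w=vision.camera("wrist")[100:400,140:540]
cv2.imwrite("pics/c6.png",cv2.convertScaleAbs(cv2.resize(w,(640,480)),alpha=1.2))
```

```text
at(nest) [-72.41  13.87  48.89] shift [27.41 17.87  0.93] az -0.00026565300258707403 F [0.12 1.03 0.56] t 13.325 op -0.0033492407866826134
```

View pics/c6.png

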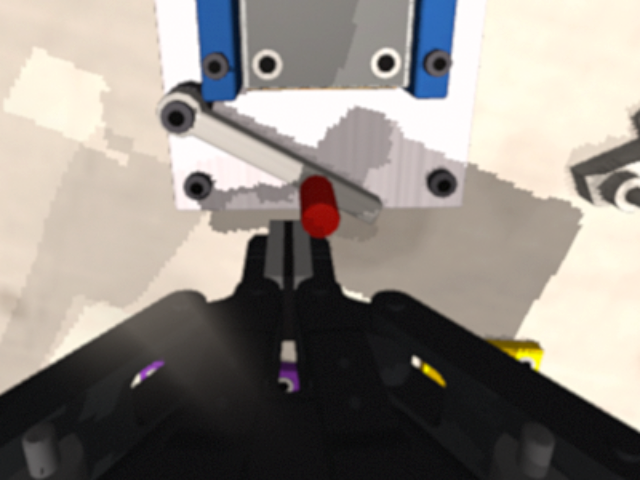

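The gate is about two-thirds shut and the post is just ahead and to the right of the tips. I'll slip behind it and push forward until it is shut.

Call:
carry_out --deltas "-2 7 0 0 0 0 1; -2 14 0 0 0 0 1; 5 17 0 0 0 0 1; 12 18 0 0 0 0 1; 19 18 0 0 0 0 1; 25 18 0 0 0 0 1; 29 18 0 0 0 0 1; 32 18 0 0 0 0 1; 32 18 0 0 0 0 1"

```text
time_s: 14.5
eef_pos: [0.5159, 0.0149, 0.0471]
eef_rot: [-0.001, 0.992, 0.13, -0.005]
wrist_force: [-11.4, -4.1, 2.9]
opening: 0.0
grasp_force: 6.5
```

The gate met its end stop, with the post at about x = -30. Backing off and taking the hand away.

Call:
carry_out --deltas "-10 0 0 0 0 0 1; -25 0 0 0 0 0 1; -40 0 -30 0 0 0 1; -50 0 -70 0 0 0 1; -55 0 -110 0 0 0 1; -55 0 -110 0 0 0 1"

```text
time_s: 15.25
eef_pos: [0.4688, 0.0001, 0.1623]
eef_rot: [0.001, 0.992, 0.129, 0.004]
wrist_force: [0.3, -0.2, -0.1]
opening: 0.002
grasp_force: 0.0
```

Run:
```python
from h import *
import cv2
w=vision.camera("wrist")[40:300,140:500]; s=vision.camera("scene")[170:270,200:340]
cv2.imwrite("pics/c7.png",cv2.convertScaleAbs(np.hstack([cv2.resize(w,(400,290)),cv2.resize(s,(400,290),interpolation=cv2.INTER_CUBIC)]),alpha=1.2))
```

```text
(no output)
```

View pics/c7.png

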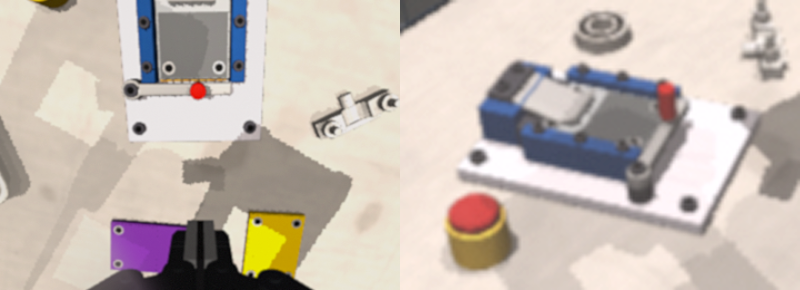

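The gate lies straight across behind the seated plate (post at (198,90)), the leaf is on the plate, the hand is clear and the other things have not moved.

```bash
python3 -c "
from bench import ctrl
print(ctrl.hand_in())"
```

```text
the job is handed in; nothing more can be done
None
```

The keeper plate is fully home against the end stop under the leaf spring, the gate is shut behind it, the hand is clear, and the job was handed in at about 15 s; the downward press briefly reached about 24 N at the stop, over the advised 8 to 20 N.

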